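# Hold the sowing bar in the gauge board

## Robot

A 6-joint arm with a two-finger parallel gripper is mounted at the origin on the work surface. World frame = base frame: x ahead of the robot, y to its left, z up, the work surface at z = 0. Lengths are in m, angles in rad, forces in N, time in s.
With the tool pointing down it reaches from about 0.325 to 0.925 m from the base axis. Payload 3.1 kg.
Tool frame: the origin (TCP) lies at the very end of the fingers, on their centre line; the grasp point (between the pads) lies 19 mm behind it; z points along the fingers, y is the line along which they close (so a half turn about z gives the same grasp; the last joint's range is limited). The gripper opens to 85 mm and grips with 20 to 120 N. Pads are 22 mm wide; open, the fingers measure 114 mm over their backs; the gripper's body (76 mm by 85 mm) begins 54 mm behind the grasp point. The pads swing forward as they close: fully open they stand 13 mm farther back than shut.
Start: joints at [-1.27, 0.217, 1.613, -0, 1.311, -0.112], TCP at [0.251, -0.573, 0.231] pointing down, gripper open.
Joint ranges: [-2.75, 2.75], [-0.78, 2.1], [0.31, 2.55], [-1.13, 4.27], [0.13, 2.63], [-2.58, 2.58]. Speed limits (rad/s): [2.79, 2.79, 3.14, 3.14, 3.14, 3.14].

## Interface

Orientations are given as a unit quaternion [w, x, y, z].
In Python, from station import env, eyes, job gives the robot as it stands.
- The arm moves only by the shell command python3 -m jog 'ROWS' [FORCE]. ROWS is JSON, a list of rows, each a list of 5 numbers: the shift along the tool's x, y, z in cm, then the turn about the tool's z in rad, then the closure, from 0 (fully open) to 1 (shut). A call has 1 to 8 rows; each row shifts and turns the commanded pose from where the row before left it, along the tool's axes as they then stand; what a row does not reach is not made up. A row lasts 1/12 s, in which the tool goes at most 41.7 mm and 7.16 degrees, less where a joint would pass 70% of its speed; a pose out of reach is approached as far as the arm can. A call is refused whole if a number of a shift passes 4.17 or a number of a turn 0.125, either way. A call with a gripper value outside its range is refused whole. The fingers move at their own pace and stop on an object; FORCE is the grip in N (left out, the last holds). Time passes only in rows, so rows that do not move let the fingers close. It gives the time, the measured TCP pose, the force, the opening and the grip force at its end, in the units of the state.
- env.read_state(): the state, without advancing time (a new reading comes with each control period).
- eyes.grab_frame(name): name is "side" or "top" or "wrist"; returns a dict with "img" (420x560x3 uint8, blue, green, red), "mtx" (3x3 intrinsics, pixels), "R" (3x3) and "t" (3): a world point X has camera coordinates R X + t; the wrist camera has in their place "T_tool_cam" (4x4, takes a point from camera to tool coordinates, whose origin is the TCP and whose axes are the flange's). Camera axes: x right, y down, z forward; pixel columns grow to the right and rows downward; lengths in m; the calibration is good to about 2 mm. A picture is of the moment at which its call begins: read the wrist's pose just before it. There is no depth.
- job.close_job(): hands the job in; it is judged then, once.
Trained networks look in the newest picture that a camera, given by its name, has taken for a name from the list of things; names that differ only in an ending like _2 or _b are one class to them, and where a whole thing is asked for, a point or a joint stands for the part that bears it (a point fixed in the world has none). Each returns a list of dicts, best first, with "conf" (0 to 1); they miss things now and then, are a little off and sometimes report something else, mostly with a low value. They report only what shows in the picture. A call takes as long as a camera call. They do not tell look-alikes from the thing itself.
- eyes.recognise(label, camera): "extent" ([left, top, right, bottom] in pixels, round what is visible of it).
The state is a dict: "clock": time; "qpos": joint angles; "joint_velocities": joint speeds; "tau": joint torques, N m; "eef_pos": TCP position; "ee_rot": TCP orientation; "force": force on the tool from outside, world axes, zero at the start; "moment": the same for the moment, N m; "opening": finger opening in m; "gripper_force": force on a finger pad.
Only numpy, scipy, OpenCV 4.12 (cv2) and the standard library are available. Lean on these libraries where they do the work, as an engineer would, in place of code of your own. Each camera call takes 0.05 s, during which the arm holds its last target. There are 200 camera calls.

## Task

The sowing bar has to be held true so a colleague can mark its seed holes: take the steel stop blade from its rack, put it fully home in the slot of the gauge board and let go of it, then bring the bar up so that its end meets the blade and its long side lies flat along the fence. Finish by pressing the bar with one diagonal push, down onto the board and into the fence together (about ten newtons each way), and stay there: the job ends while you are still pushing. Leave the other things on the table where they are.

Things in the scene. Friction and masses are not known exactly. Their poses are not given: they have to be found in the camera images.
- jig: gauge board (grey laminate on plywood) fixed to the table, 200 (x) x 300 (y) x 30 mm thick, with a fence on its far edge. Origin: centre of its underside; z up, x points square towards the fence, y runs along the fence towards the slotted end. It stands at a different place and yaw each time
- bed: the board's slick grey laminate layer (friction about 0.2 under the bar), 24 mm thick, whose top face (30 mm above the table) is the surface the bar lies and is pressed on; fixed in the jig, origin 6 mm above the jig's, same axes
- fence: wooden strip 20 (x) x 300 (y) x 36 mm high standing on the bed along its far edge, fixed; its inner face is the plane x = +80 mm of the jig frame, its top 66 mm above the table. Origin: centre of its underside
- slot (a point): centre of the slot's mouth, at (45, 90, 30) mm in the jig frame. The slot is 54 mm long along jig x, 8 mm wide along jig y, 24 mm deep (floor 6 mm above the table), square-edged
- blade: loose stop blade, 170 g, upright in the rack: steel plate 50 (x) x 6 (y) x 64 mm high with rounded lower edge, above it a wooden grip 44 (x) x 14 (y) x 40 mm; 100 mm tall. Origin: centre of its lower edge; z up, x along its width. Home in the slot its width lies along jig x, its lower edge on the slot's floor, and its face towards the bar at jig y = +87 mm, 1 mm of play either way
- rack: dark wooden rack block 100 (x) x 60 (y) x 34 mm high, fixed, with a slot along its x in which the blade stands loosely 22 mm deep (its floor 12 mm above the table). Origin: centre of its underside. Different place and yaw each time
- bar: loose pale wooden bar, 100 to 200 g, 44 (x) x 140 (y) x 40 mm high, five dark marks on top. A step is cut along its -x edge: up to 20 mm height it is 44 wide, above that only a rib 20 wide (x +2 to +22 mm), leaving a ledge 24 wide, 20 mm up, with an upright face at x = +2. Origin: centre of its underside, z up. Starts on the bed, skewed up to 15 degrees, its +x side towards the fence
- bar_end (a point): lower edge of the bar's +y end, mid-width: (0, 70, 0) mm in the bar's frame. This end goes to the blade, the bar's +x side to the fence: the bar's origin then lies near (58, 17, 30) mm in the jig frame
- dish: round clear plastic dish, 88 mm across, 16 mm high, with blue seeds; bystander; origin under its centre
- sprayer: green bottle with white cap, 60 mm across, 160 mm high; bystander; origin under its centre
- offcut: plain wooden offcut 50 x 80 x 30 mm; bystander; origin under its centre
- pencil: wooden pencil, 8 mm thick, 175 mm long along its y; bystander
- jar: glass jar, 70 mm across, 80 mm high; bystander; origin under its centre
There are look-alikes about, which are no part of the job. Of the things like the blade, leave any that is blue; of the rest the larger one is meant.

How it is judged:
By the outcome, as a careful person would: the job done as asked, in the order asked, and still so for the second after the job is handed in, while the arm keeps its last pose, push and grip.
It also fails if it takes over 67 s, if anything falls off the work surface, if the arm or the gripper's body presses on something with over 40 N, if the wrist force passes 120 N, or if a joint passes its speed limit or range.

## Working session

There is one attempt and no reset: what is moved stays moved. The work goes in short steps, Python scripts to look and compute and a shell command to move; the robot and the scene stay as the last step left them, time stands still between calls to the robot, and variables do not carry over. Pictures are saved under pics/ and viewed, at most 10 in all, crops included, and the job is handed in when it is done.

```bash
ls; mkdir -p pics; python3 - <<'E'
from station import env,eyes,job
import cv2,numpy as np
s=env.read_state();print({k:np.round(v,3).tolist() for k,v in s.items()})
ims=[]
for c in("top","side"):
    f=eyes.grab_frame(c);ims.append(f["img"]);cv2.imwrite(f"pics/{c}0.png",cv2.resize(f["img"],(800,600)))
    print(c,f["mtx"].tolist(),f["R"].tolist(),f["t"].tolist())
    for l in("jig","slot","blade","rack","bar","dish","sprayer","offcut","pencil","jar","fence"):
        print(l,[(round(d["conf"],2),[int(x) for x in d["extent"]]) for d in eyes.recognise(l,c)])
f=eyes.grab_frame("wrist");print(f["mtx"],f["T_tool_cam"])
E
```

```text
pics
{'clock': 0.0, 'qpos': [-1.27, 0.218, 1.615, 0.0, 1.311, -0.112], 'joint_velocities': [-0.002, -0.001, -0.0, 0.001, 0.001, -0.001], 'tau': [-0.0, -39.685, -30.385, -0.0, 0.01, 0.0], 'eef_pos': [0.251, -0.572, 0.23], 'ee_rot': [-0.001, 0.979, 0.205, -0.0], 'force': [0.257, 0.501, 0.024], 'moment': [-0.015, -0.014, 0.018], 'gripper_force': 0.0, 'opening': 0.085}
top [[443.1399381013885, 0.0, 276.33816304811853], [0.0, 443.1399381013885, 215.8402541869238], [0.0, 0.0, 1.0]] [[-0.0028677372006050083, -0.9999921574988497, -0.0027314875332616674], [-0.9956581792273793, 0.0031094286081670367, -0.09303290595993632], [0.09304066971474308, 0.0024528339786479025, -0.9956592878010556]] [0.07126104055944497, 0.5229726910896951, 0.9603661613788121]
jig [(0.9, [260, 119, 407, 227]), (0.26, [200, 275, 238, 315])]
slot [(0.94, [264, 117, 407, 227])]
blade [(0.81, [186, 145, 205, 175]), (0.6, [164, 209, 179, 232]), (0.52, [211, 225, 229, 243])]
rack [(0.69, [162, 196, 195, 247])]
bar [(0.59, [327, 164, 390, 201]), (0.52, [162, 207, 180, 231])]
dish [(0.88, [200, 275, 244, 316]), (0.42, [164, 206,
[... 969 characters left out ...]
0.66, [183, 175, 217, 203])]
sprayer [(0.56, [332, 114, 362, 171])]
offcut [(0.68, [242, 118, 258, 141])]
pencil [(0.7, [252, 131, 267, 157]), (0.62, [201, 329, 210, 420])]
jar [(0.94, [299, 106, 321, 136]), (0.65, [294, 240, 326, 305]), (0.25, [240, 148, 279, 173])]
fence [(0.89, [349, 195, 376, 313])]
[[332.11399321   0.         284.99366389]
 [  0.         332.11399321 208.59245106]
 [  0.           0.           1.        ]] [[ 1.09869169e-04 -9.55366896e-01 -2.95421872e-01  7.45271197e-02]
 [ 9.99999915e-01  2.22509782e-04 -3.47669992e-04  3.34245226e-04]
 [ 3.97886658e-04 -2.95421809e-01  9.55366839e-01 -1.42745569e-01]
 [ 0.00000000e+00  0.00000000e+00  0.00000000e+00  1.00000000e+00]]
```

View pics/top0.png

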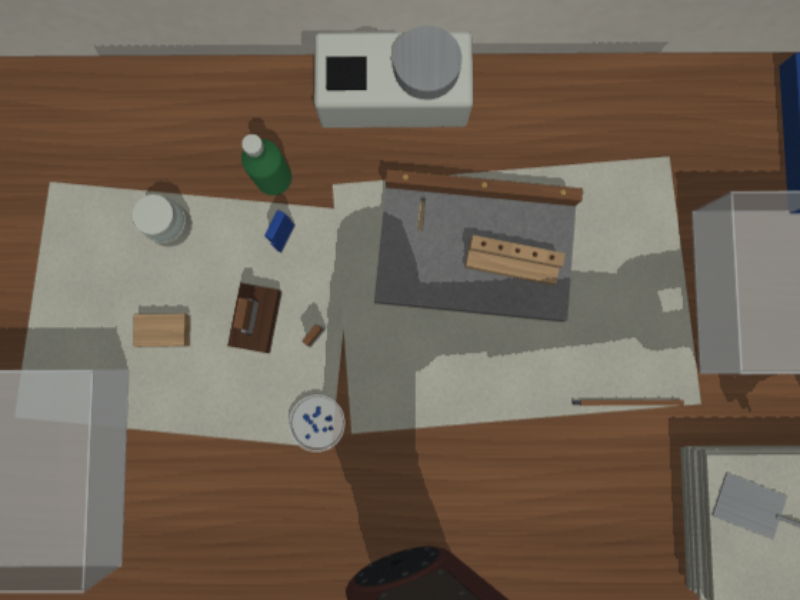

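View pics/side0.png

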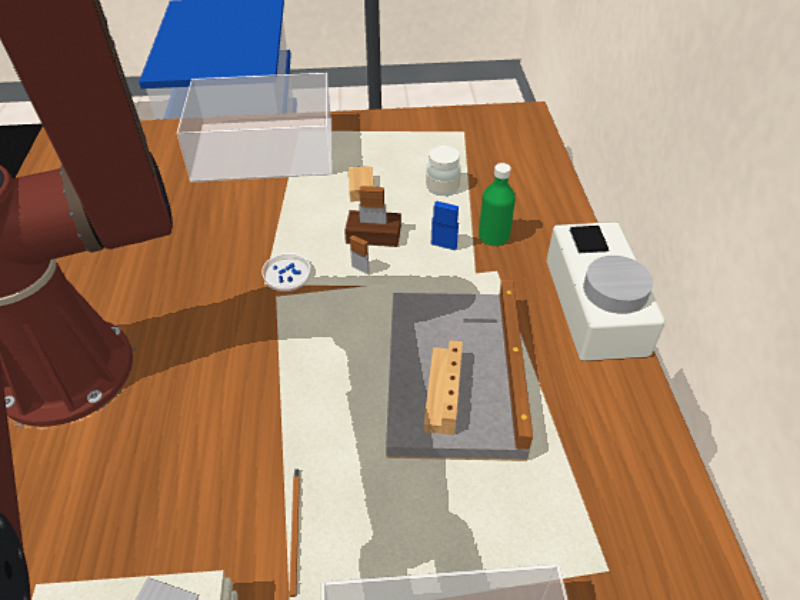

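```bash
cat > h.py <<'E'
from station import env,eyes,job
import cv2,numpy as np
from scipy.spatial.transform import Rotation as Ro
def tool():
    s=env.read_state();q=s["ee_rot"];T=np.eye(4)
    T[:3,:3]=Ro.from_quat([q[1],q[2],q[3],q[0]]).as_matrix();T[:3,3]=s["eef_pos"];return T
def cam(name):
    "frame with world-to-camera R,t"
    T=tool();f=eyes.grab_frame(name)
    if name=="wrist":
        C=np.linalg.inv(T@f["T_tool_cam"]);f["R"],f["t"]=C[:3,:3],C[:3,3]
    return f
def pix(f,P):
    P=np.atleast_2d(P);return cv2.projectPoints(P.astype(float),cv2.Rodrigues(np.array(f["R"]))[0],np.array(f["t"],float),np.array(f["mtx"]),None)[0][:,0]
def ray(f,uv,z):
    R=np.array(f["R"]);c=-R.T@f["t"];d=R.T@np.linalg.inv(f["mtx"])@[uv[0],uv[1],1]
    return c+d*(z-c[2])/d[2]
def pose(x,y,yaw,z=0):
    T=np.eye(4);T[:3,:3]=Ro.from_euler("z",yaw).as_matrix();T[:3,3]=x,y,z;return T
def tf(T,P): return np.atleast_2d(P)@T[:3,:3].T+T[:3,3]
def fit(obs,x0):
    "obs: list of (frame,local xyz,(u,v)); returns x,y,yaw and residual px"
    from scipy.optimize import least_squares
    g=lambda p:np.concatenate([(pix(f,tf(pose(*p),P))[0]-uv) for f,P,uv in obs])
    r=least_squares(g,x0,loss="soft_l1");return r.x,np.abs(r.fun).max()
def go(x,y,z,yaw):
    "tool-frame shift (cm) and turn from now to a tool-down TCP goal; yaw of tool x axis in world"
    T=tool();d=T[:3,:3].T@(np.array([x,y,z])-T[:3,3])*100
    a=np.arctan2(T[1,0],T[0,0]);w=lambda b:(b+np.pi/2)%np.pi-np.pi/2
    print("shift cm",d.round(2),"turn",round(-w(yaw-a),3),"(yaw now",round(a,3),")")
E
python3 - <<'E'
from h import *
f=cam("top");c=f["img"][110:250,160:410];cv2.imwrite("pics/t1.png",cv2.resize(c,(800,448),interpolation=cv2.INTER_CUBIC))
f=cam("side");c=f["img"][120:330,235:385];cv2.imwrite("pics/s1.png",cv2.resize(c,(428,600),interpolation=cv2.INTER_CUBIC))
a=cv2.imread("pics/t1.png");b=cv2.imread("pics/s1.png")
E
```

```text
(no output)
```

View pics/t1.png

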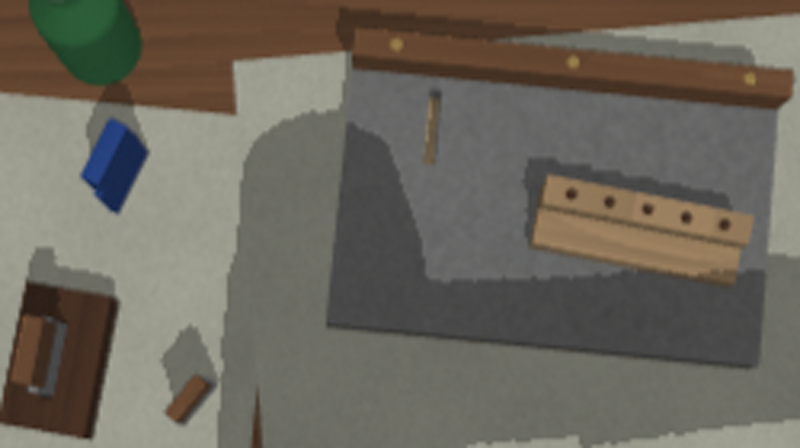

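In the crop, full-frame pixels, there are three blade-like things. The brown-gripped one in the rack is at (170,220), a blue one at (195,162), and a small brown-gripped one stands free at (219,235). The blue one is ruled out by colour. Of the other two the rack one is larger, so it is the blade meant. The slot's mouth runs (295,139) to (294,161), and the bar lies with its rib on the fence side.

```bash
cat > est.py <<'E'
from h import *
f=cam("top");u=lambda a,b:np.array([a/3.2+160,b/3.2+110])
def F(pts,x0): return fit([(f,np.array(P)/1000,u(*q)) for P,q in pts],x0)
jig,r=F([((-100,150,30),(329,326)),((-100,-150,30),(758,366)),((100,150,66),(356,30)),((100,-150,66),(793,70)),((80,150,30),(350,72)),((80,-150,30),(778,108)),((72,90,30),(434,92)),((18,90,30),(430,163))],[.5,-.05,-.1])
print("jig",jig.round(4),r)
bar,r=F([((22,70,40),(546,174)),((22,-70,40),(753,215)),((2,70,40),(541,206)),((2,-70,40),(747,246)),((-22,70,0),(532,245)),((-22,-70,0),(733,284))],[.5,-.1,-.1])
bar30=bar
def Fz(pts,x0,dz): return F([((P[0],P[1],P[2]+dz),q) for P,q in pts],x0)
bar,r=Fz([((22,70,40),(546,174)),((22,-70,40),(753,215)),((2,70,40),(541,206)),((2,-70,40),(747,246)),((-22,70,0),(532,245)),((-22,-70,0),(733,284))],[.5,-.1,-.1],30)
print("bar",bar.round(4),r)
rack,r=F([((50,30,34),(30,283)),((50,-30,34),(118,298)),((-50,-30,34),(92,438)),((-50,30,34),(0,424))],[.4,.2,-.2])
print("rack",rack.round(4),r)
B=np.linalg.inv(pose(*jig))@pose(*bar);print("bar in jig",B[:2,3].round(4),bar[2]-jig[2])
# check grip of blade: top corners
print("blade grip pix crop", [((p-[160,110])*3.2).round(0).tolist() for p in pix(f,tf(pose(*rack),np.array([[22,7,112],[22,-7,112],[-22,-7,112],[-22,7,112]])/1000))])
x,y,a=rack
go(x,y,.20,a)
E
python3 est.py
```

```text
jig [ 0.617  -0.0578 -0.0951] 1.039544470942701
bar [ 0.5936 -0.1123 -0.1955] 1.5812616775868946
rack [ 0.508   0.2842 -0.174 ] 0.9891730175244788
bar in jig [-0.0181 -0.0565] -0.10037158454856572
blade grip pix crop [[29.0, 315.0], [50.0, 319.0], [37.0, 387.0], [15.0, 383.0]]
shift cm [ 57.93 -68.15   3.13] turn 0.587 (yaw now 0.413 )
```

```bash
python3 -m jog '[[2.6,-3.1,0,0,0],[2.6,-3.1,0,0,0],[2.6,-3.1,0,0,0],[2.6,-3.1,0,0,0],[2.6,-3.1,0,0,0],[2.6,-3.1,0,0,0],[2.6,-3.1,0,0,0],[2.6,-3.1,0,0,0]]' 40
python3 -m jog '[[2.6,-3.1,0,0,0],[2.6,-3.1,0,0,0],[2.6,-3.1,0,0,0],[2.6,-3.1,0,0,0],[2.6,-3.1,0,0,0],[2.6,-3.1,0,0,0],[2.6,-3.1,0,0,0],[2.6,-3.1,0,0,0]]'
python3 -m jog '[[2.6,-3.1,0.3,0,0],[2.6,-3.1,0.3,0,0],[2.6,-3.1,0.3,0,0],[0,0,0,0.12,0],[0,0,0,0.12,0],[0,0,0,0.12,0],[0,0,0,0.12,0],[0,0,0,0.11,0]]'
python3 -c "
from h import *
go(.508,.2842,.20,-.174)"
```

```text
clock: 2.07
eef_pos: [0.3419, -0.2601, 0.2315]
ee_rot: [0.0, 0.979, 0.205, 0.0]
force: [0.6, -0.0, 0.5]
opening: 0.0855
gripper_force: 0.0
clock: 2.73
eef_pos: [0.4331, 0.0508, 0.2319]
ee_rot: [0.0, 0.979, 0.205, 0.001]
force: [0.1, -0.7, 0.2]
opening: 0.0856
gripper_force: 0.0
clock: 3.4
eef_pos: [0.4669, 0.1655, 0.2223]
ee_rot: [-0.0, 0.996, -0.091, 0.0]
force: [-0.6, -0.7, -0.2]
opening: 0.0853
gripper_force: 0.0
shift cm [  1.88 -12.42   2.24] turn -0.008 (yaw now -0.182 )
```

```bash
python3 -m jog '[[0.6,-4.0,0.5,0,0],[0.6,-4.0,0.5,0,0],[0.6,-4.0,0.5,0,0],[0,-0.4,0.7,0,0],[0,0,0,0,0],[0,0,0,0,0]]'
python3 - <<'E'
from h import *
f=cam("wrist");x,y,a=.508,.2842,-.174
cv2.imwrite("pics/w1.png",f["img"]);np.save("w1.npy",np.hstack([f["R"],f["t"][:,None]]))
for l in("blade","rack"):print(l,eyes.recognise(l,"wrist"))
print(pix(f,tf(pose(x,y,a),np.array([[22,7,112],[22,-7,112],[-22,-7,112],[-22,7,112],[50,30,34],[50,-30,34],[-50,-30,34],[-50,30,34]])/1000)).round(0).tolist())
E
```

```text
clock: 3.9
eef_pos: [0.5057, 0.2837, 0.1994]
ee_rot: [0.001, 0.996, -0.088, -0.001]
force: [-0.2, -0.2, 0.2]
opening: 0.0853
gripper_force: 0.0
blade [{'extent': [268.2, 159.4, 285.5, 239.2], 'conf': 0.9}, {'extent': [364.9, 173.5, 411.5, 226.2], 'conf': 0.63}]
rack [{'extent': [248.4, 131.7, 312.2, 237.9], 'conf': 0.75}, {'extent': [267.5, 158.4, 287.8, 239.0], 'conf': 0.29}]
[[273.0, 181.0], [292.0, 181.0], [292.0, 238.0], [273.0, 238.0], [250.0, 132.0], [316.0, 132.0], [313.0, 234.0], [253.0, 235.0]]
```

View pics/w1.png

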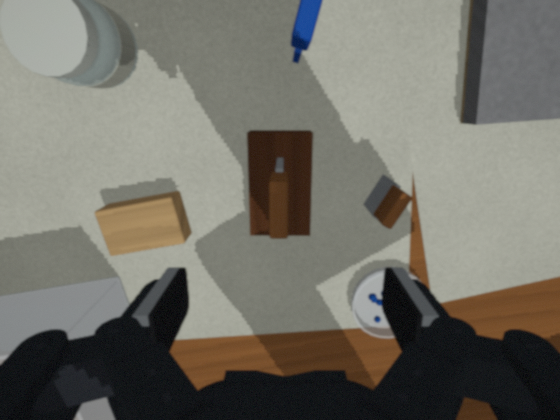

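The wrist view shows the brown-gripped blade at (279,205) in the rack (248–312, 131–235), square to the tool. The small one sits to the right at (388,202) and the blue one above at (307,25). The blade stands about 3 mm to the left of the estimate.

```bash
python3 -c "
from h import *
go(.5084,.2867,.075,-.174)"
python3 -m jog '[[0.2,-0.3,3.5,0,0],[0,0,3.5,0,0],[0,0,3.0,0,0],[0,0,2.4,0,0],[0,0,0,0,0],[0,0,0,0,0]]'
python3 -m jog '[[0,0,0,0,1],[0,0,0,0,1],[0,0,0,0,1],[0,0,0,0,1],[0,0,0,0,1],[0,0,0,0,1],[0,0,0,0,1],[0,0,0,0,1]]' 40
```

```text
shift cm [ 0.12 -0.4  12.57] turn -0.004 (yaw now -0.178 )
clock: 4.55
eef_pos: [0.508, 0.2853, 0.0756]
ee_rot: [0.001, 0.996, -0.089, -0.001]
force: [-0.1, -0.6, 0.3]
opening: 0.0854
gripper_force: 0.0
clock: 5.22
eef_pos: [0.5096, 0.2871, 0.0772]
ee_rot: [-0.0, 0.996, -0.088, 0.001]
force: [-0.2, -0.0, 4.5]
opening: 0.0138
gripper_force: 40.8
```

```bash
python3 -m jog '[[0,0,-1.5,0,1],[0,0,-3,0,1],[0,0,-3,0,1],[0,0,-2.5,0,1],[0,0,0,0,1]]'
python3 - <<'E'
from h import *
p=tf(pose(.617,-.0578,-.0951),[.045,.09,.03])[0];print(p)
go(p[0],p[1],.177,-.0951)
f=cam("wrist");cv2.imwrite("pics/w2.png",f["img"])
E
```

```text
clock: 5.63
eef_pos: [0.5126, 0.2882, 0.1823]
ee_rot: [-0.002, 0.996, -0.088, 0.005]
force: [1.1, 0.3, -0.3]
opening: 0.0135
gripper_force: 40.5
[0.67034277 0.02752027 0.03      ]
shift cm [20.11 22.89  0.58] turn -0.082 (yaw now -0.177 )
```

View pics/w2.png

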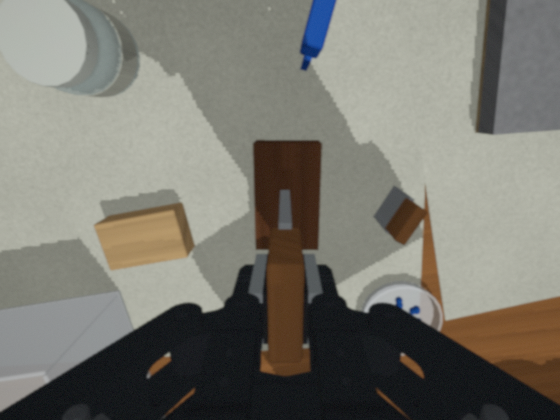

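```bash
python3 - <<'E'
from h import *
f=eyes.grab_frame("wrist");C=np.linalg.inv(f["T_tool_cam"]);f["R"],f["t"]=C[:3,:3],C[:3,3]
for xc in(-4,0,4):
    P=np.array([[xc+22,0,-35],[xc-22,0,-35],[xc+22,0,5],[xc-22,0,5],[xc+25,0,1],[xc+25,0,65]])/1000
    print(xc,pix(f,P)[:,1].round(0),pix(f,P)[:,0].round(0))
E
```

```text
-4 [271. 370. 231. 311. 228. 193.] [283. 283. 284. 284. 283. 284.]
0 [261. 362. 223. 304. 220. 187.] [283. 283. 284. 284. 283. 284.]
4 [251. 353. 215. 297. 211. 181.] [283. 283. 284. 284. 283. 284.]
```

```bash
python3 -m jog '[[0,0,0,-0.082,1],[1.6,3.5,0,0,1],[1.6,3.5,0,0,1],[1.6,3.5,0,0,1],[1.6,3.5,0,0,1],[1.6,3.5,0,0,1],[1.6,3.5,0,0,1],[1.8,3.4,0,0,1]]'
python3 -m jog '[[0,0,0,0,1],[0,0,0,0,1],[0,0,0,0,1]]'
python3 - <<'E'
from h import *
f=cam("wrist");cv2.imwrite("pics/w3.png",f["img"])
J=pose(.617,-.0578,-.0951)
print(pix(f,tf(J,np.array([[72,86,30],[72,94,30],[18,86,30],[18,94,30],[80,150,66],[80,150,30]])/1000)).round(0).tolist())
print(tool()[:3,3])
c=f["img"][60:260,150:420];cv2.imwrite("pics/w3.png",cv2.resize(c,(800,593),interpolation=cv2.INTER_CUBIC))
E
```

```text
clock: 6.4
eef_pos: [0.597, 0.0312, 0.1725]
ee_rot: [-0.0, 0.999, -0.048, -0.003]
force: [0.2, 0.7, -0.8]
opening: 0.0138
gripper_force: 40.5
clock: 6.65
eef_pos: [0.5974, 0.033, 0.1734]
ee_rot: [-0.0, 0.999, -0.048, -0.003]
force: [0.5, 0.5, -1.1]
opening: 0.0136
gripper_force: 40.5
[[287.0, 72.0], [277.0, 72.0], [287.0, 140.0], [278.0, 140.0], [195.0, 54.0], [206.0, 61.0]]
[0.59749188 0.03374304 0.17384642]
```

View pics/w3.png

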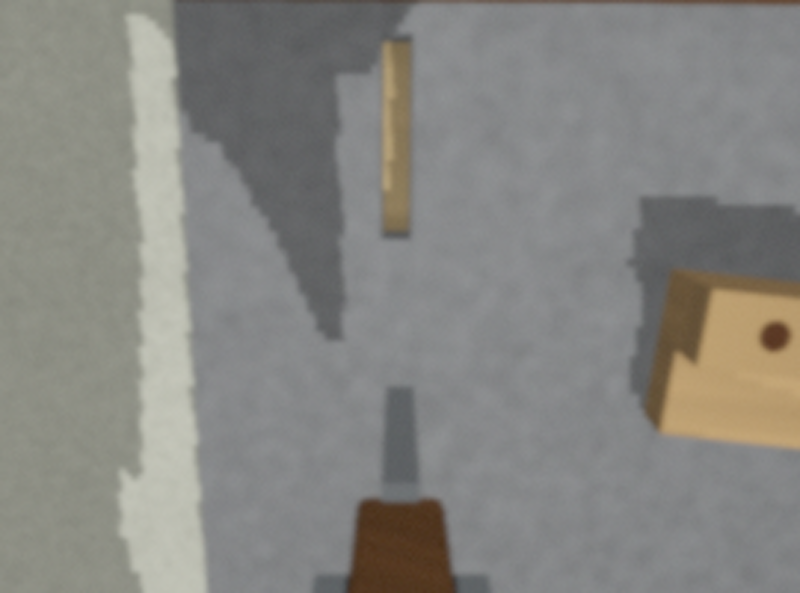

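Slot mouth in the full frame spans columns 279–289 (centre 284.0) and rows 72.5–140. The blade's lower far corner is at (284.8,190.6), parallel to the slot.

```bash
python3 - <<'E'
from h import *
f=cam("wrist");T=tool();i=lambda X:(np.linalg.inv(T)@np.append(X,1))[:3]*1000
a,b=i(ray(f,(284,72.5),.03)),i(ray(f,(284,140),.03));bl=i(ray(f,(284.8,190.6),T[2,3]-.065))
print(a,b,(a+b)/2,bl,"blade centre x",bl[0]-25, T[2,3],np.linalg.norm(a-b))
E
```

```text
[ 99.87763028   0.34725301 144.07738845] [ 46.70035113   0.25764665 144.267093  ] [ 73.28899071   0.30244983 144.17224072] [22.502406    0.97312098 64.9198585 ] blade centre x -2.497594001239367 0.17443282050040507 53.17769302745212
```

```bash
python3 -m jog '[[3.8,0,0,0,1],[3.8,-0.07,0,0,1],[0,0,3,0,1],[0,0,3,0,1],[0,0,0,0,1],[0,0,0,0,1]]'
python3 - <<'E'
from h import *
f=cam("wrist");print(tool()[:3,3])
c=f["img"][100:280,175:395];cv2.imwrite("pics/w4.png",cv2.resize(c,(733,600),interpolation=cv2.INTER_CUBIC))
E
```

```text
clock: 7.25
eef_pos: [0.6717, 0.0281, 0.1128]
ee_rot: [-0.0, 0.999, -0.047, -0.004]
force: [0.4, 0.4, -1.5]
opening: 0.0134
gripper_force: 40.7
[0.67372473 0.02779461 0.11538741]
```

View pics/w4.png

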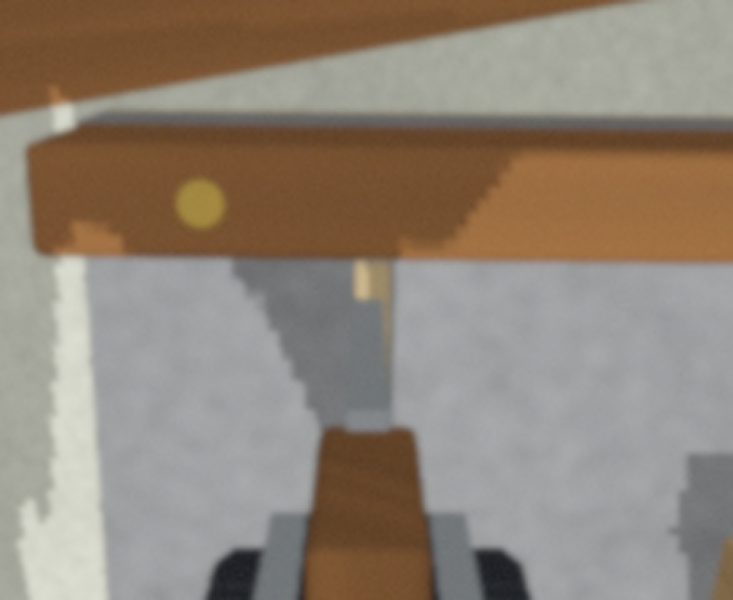

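The slot's mouth is centred at column 287.0 and the blade's lower edge at about 284.6, so the blade must go roughly 1.5 mm in tool +y.

```bash
python3 -m jog '[[0,0.15,1,0,1],[0,0,0.6,0,1],[0,0,0,0,1],[0,0,0,0,1]]'
python3 -m jog '[[0,0,0.3,0,1],[0,0,0.3,0,1],[0,0,0.3,0,1],[0,0,0,0,1]]'
```

```text
clock: 7.63
eef_pos: [0.6747, 0.0249, 0.1006]
ee_rot: [-0.0, 0.999, -0.048, -0.0]
force: [-0.2, -0.3, -1.8]
opening: 0.0136
gripper_force: 40.8
clock: 7.97
eef_pos: [0.6761, 0.0254, 0.0939]
ee_rot: [-0.001, 0.999, -0.048, 0.001]
force: [-2.9, 1.4, 7.3]
opening: 0.0132
gripper_force: 42.1
```

```bash
python3 - <<'E'
from h import *
for _ in range(4):
    s=env.read_state();print(s["eef_pos"].round(4) if hasattr(s["eef_pos"],"round") else s["eef_pos"],np.round(s["force"],1))
    f=cam("wrist")
c=f["img"][120:280,180:390];cv2.imwrite("pics/w5.png",cv2.resize(c,(787,600),interpolation=cv2.INTER_CUBIC))
E
```

```text
[0.6761 0.0254 0.0939] [-2.9  1.4  7.3]
[0.6761 0.0254 0.094 ] [-2.8  1.1  6.6]
[0.6761 0.0254 0.094 ] [-2.1  1.9  7.8]
[0.6761 0.0255 0.094 ] [-2.6  0.3  6. ]
```

View pics/w5.png

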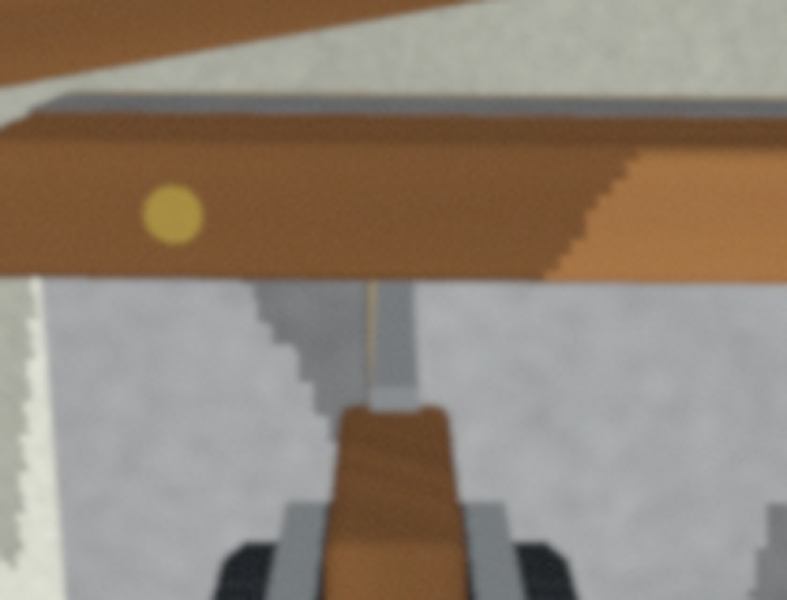

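The blade's steel spans columns 376–415 of the crop with a slot sliver at 367–376 on its left, so the side fit is within 0.5 mm. The −x force and the measured x (3 mm too far) point to the far slot end being hit. I'll back off in x.

```bash
python3 -m jog '[[0,0,-0.4,0,1],[-0.25,-0.04,0,0,1],[0,0,0.3,0,1],[0,0,0.3,0,1],[0,0,0.2,0,1],[0,0,0,0,1],[0,0,0,0,1]]'
```

```text
clock: 8.75
eef_pos: [0.6717, 0.0261, 0.0861]
ee_rot: [-0.0, 0.999, -0.048, -0.001]
force: [0.2, 1.9, -1.4]
opening: 0.0135
gripper_force: 40.7
```

It's in the slot. Going down.

```bash
python3 -m jog '[[0,-0.03,0.4,0,1],[0,0,0.4,0,1],[0,0,0.4,0,1],[0,0,0.2,0,1],[0,0,0.1,0,1],[0,0,0,0,1]]'
python3 -m jog '[[0,0,0.1,0,1],[0,0,0.1,0,1],[0,0,0,0,1]]'
```

```text
clock: 9.25
eef_pos: [0.6721, 0.0261, 0.0717]
ee_rot: [-0.0, 0.999, -0.048, -0.0]
force: [-0.7, 3.5, -2.7]
opening: 0.0133
gripper_force: 40.7
clock: 9.5
eef_pos: [0.6725, 0.0261, 0.0712]
ee_rot: [-0.0, 0.999, -0.048, -0.0]
force: [-1.9, 2.8, 2.7]
opening: 0.0135
gripper_force: 41.5
```

```bash
python3 -m jog '[[0,0,0.15,0,1],[0,0,0,0,1],[0,0,0,0,1]]'
python3 -m jog '[[0,0,0,0,0.6],[0,0,0,0,0.6],[0,0,0,0,0.6],[0,0,0,0,0.6]]'
python3 -m jog '[[0,0,-1.5,0,0.6],[0,0,-3,0,0.6],[0,0,-3,0,0.6],[0,0,-1.5,0,0.6],[-3,0,0,0,0.6],[-3,0,0,0,0.6],[0,0,0,0,0.6]]'
python3 - <<'E'
from h import *
f=cam("wrist");cv2.imwrite("pics/w6.png",f["img"]);cv2.imwrite("pics/s6.png",cam("side")["img"])
c=cam("side")["img"][180:310,270:390]
a=cv2.resize(f["img"],(450,338));b=cv2.resize(c,(350,379),interpolation=cv2.INTER_CUBIC)
o=np.zeros((379,800,3),np.uint8);o[:338,:450]=a;o[:,450:]=b;cv2.imwrite("pics/m6.png",o)
J=pose(.617,-.0578,-.0951);P=np.array([[45+22*i,90+7*j,106] for i in(1,-1) for j in(1,-1)])/1000
print(pix(f,tf(J,P)).round(0).tolist(),eyes.recognise("blade","wrist")[:2],eyes.recognise("bar","wrist")[:2])
E
```

```text
clock: 9.75
eef_pos: [0.673, 0.026, 0.071]
ee_rot: [-0.0, 0.999, -0.048, 0.0]
force: [-3.8, 4.0, 8.0]
opening: 0.0134
gripper_force: 42.3
clock: 10.08
eef_pos: [0.6725, 0.0252, 0.0685]
ee_rot: [0.0, 0.999, -0.048, 0.0]
force: [0.1, -0.4, 0.2]
opening: 0.0343
gripper_force: 0.0
clock: 10.67
eef_pos: [0.6061, 0.0324, 0.157]
ee_rot: [-0.0, 0.999, -0.047, -0.004]
force: [-1.4, 0.0, -2.0]
opening: 0.0343
gripper_force: 0.0
[[269.0, 83.0], [294.0, 83.0], [270.0, 163.0], [294.0, 163.0]] [{'extent': [0.2, 151.1, 58.3, 220.9], 'conf': 0.73}, {'extent': [189.4, 27.0, 560.0, 70.7], 'conf': 0.73}] [{'extent': [372.8, 164.9, 558.3, 239.5], 'conf': 0.81}]
```

View pics/m6.png

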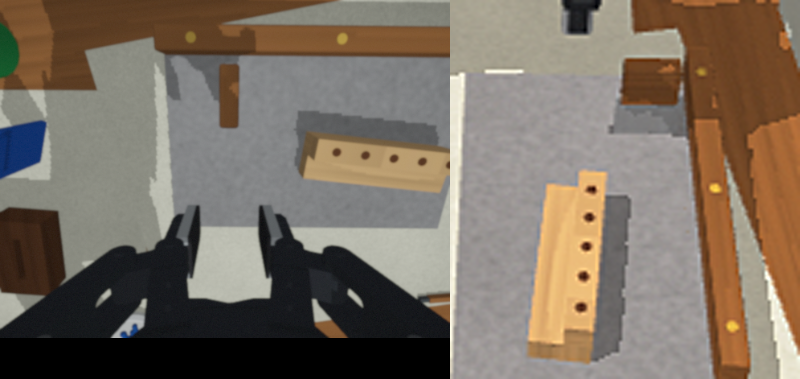

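The blade stands home: its grip in the wrist view is at about (272–297, 80–159) in the full frame, as predicted, with the steel shoulder near the board and the bar untouched. Next I turn the tool for the bar's rib.

```bash
python3 -m jog '[[0,0,0,-0.125,0],[0,0,0,-0.125,0],[0,0,0,-0.125,0],[0,0,0,-0.125,0],[0,0,0,-0.125,0],[0,0,0,-0.125,0],[0,0,0,-0.125,0],[0,0,0,-0.125,0]]'
python3 -m jog '[[0,0,0,-0.125,0],[0,0,0,-0.125,0],[0,0,0,-0.125,0],[0,0,0,-0.1,0],[0,0,0,0,0]]'
python3 - <<'E'
from h import *
p=tf(pose(.5936,-.1123,-.1955),[.012,-.0,0])[0]
go(p[0],p[1],.17,1.375)
E
```

```text
clock: 11.58
eef_pos: [0.6144, 0.0313, 0.1592]
ee_rot: [0.0, 0.898, 0.44, 0.001]
force: [0.8, -0.1, -0.8]
opening: 0.0853
gripper_force: 0.0
clock: 12.0
eef_pos: [0.6143, 0.0313, 0.1592]
ee_rot: [0.001, 0.771, 0.637, 0.0]
force: [0.5, 0.5, -0.7]
opening: 0.0853
gripper_force: 0.0
shift cm [-14.5    1.88  -1.08] turn 0.006 (yaw now 1.381 )
```

```bash
python3 -m jog '[[-3.6,0.5,-0.3,0,0],[-3.6,0.5,-0.3,0,0],[-3.6,0.5,-0.3,0,0],[-3.6,0.4,-0.2,0,0],[0,0,0,0,0],[0,0,0,0,0],[0,0,0,0,0]]'
cat > barfit.py <<'E'
from h import *
from scipy.optimize import minimize
import sys
V=np.array([[x,y,z] for y in(70,-70) for x,z in((-22,0),(22,0),(22,40),(2,40),(2,20),(-22,20))])/1000
def sil(f,p):
    q=(pix(f,tf(pose(p[0],p[1],p[2],.03),V))*16).astype(int);m=np.zeros(f["img"].shape[:2],np.uint8)
    for F in((0,1,7,6),(1,2,8,7),(2,3,9,8),(3,4,10,9),(4,5,11,10),(5,0,6,11),(0,1,4,5),(1,2,3,4),(6,7,10,11),(7,8,9,10)):
        cv2.fillConvexPoly(m,q[list(F)],1,shift=4)
    return m>0
def mask(f):
    h=cv2.cvtColor(f["img"],cv2.COLOR_BGR2HSV);return (h[...,0]>9)&(h[...,0]<24)&(h[...,1]>75)&(h[...,2]>75)
def barfit(cams,p0,near=40):
    fr=[]
    for c in cams:
        f=cam(c);s=sil(f,p0).astype(np.uint8);reg=cv2.dilate(s,np.ones((near,near)))>0
        m=cv2.morphologyEx((mask(f)&reg).astype(np.uint8),cv2.MORPH_CLOSE,np.ones((5,5)))>0
        fr.append((f,m))
    def cost(d):
        p=p0+np.array(d)/[1000,1000,100];return np.mean([1-(sil(f,p)&m).sum()/max(1,(sil(f,p)|m).sum()) for f,m in fr])
    r=minimize(cost,[0,0,0],method="Nelder-Mead",options=dict(initial_simplex=[[0,0,0],[4,0,0],[0,4,0],[0,0,4]],xatol=.05,fatol=1e-4))
    return p0+r.x/[1000,1000,100],r.fun,fr
JIG=np.array([.617,-.0595,-.0951])
def injig(p): 
    B=np.linalg.inv(pose(*JIG))@pose(*p);return (B[:2,3]*1000).round(1),round(p[2]-JIG[2],3)
E
python3 - <<'E'
from barfit import *
p0=np.array([.5936,-.1123,-.1955])
for c in(["wrist"],["top"],["side"]):
    p,e,fr=barfit(c,p0);print(c,p.round(4),round(e,3),injig(p));
p,e,fr=barfit(["wrist","top","side"],p0);print(p,e)
f,m=fr[0];o=f["img"].copy();o[m^sil(f,p)]=(0,0,255);cv2.imwrite("pics/b1.png",o)
E
```

```text
clock: 12.58
eef_pos: [0.6046, -0.1135, 0.1699]
ee_rot: [-0.0, 0.772, 0.636, 0.0]
force: [-0.7, 0.2, 0.9]
opening: 0.0852
gripper_force: 0.0
['wrist'] [ 0.592  -0.113  -0.1969] 0.028 (array([-19.8, -55.7]), np.float64(-0.102))
['top'] [ 0.5948 -0.1106 -0.2033] 0.563 (array([-17.2, -53. ]), np.float64(-0.108))
['side'] [ 0.5928 -0.114  -0.2127] 0.102 (array([-18.9, -56.6]), np.float64(-0.118))
[ 0.59261447 -0.11255745 -0.2050343 ] 0.23837333658400364
```

```bash
python3 -c "
from h import *
go(.6038,-.1153,.054,1.374)"
python3 -m jog '[[-0.15,0.05,3.5,0,0],[0,0,3.5,0,0],[0,0,3.0,0,0],[0,0,1.5,0,0],[0,0,0,0,0],[0,0,0,0,0]]'
python3 -m jog '[[0,0,0,0,1],[0,0,0,0,1],[0,0,0,0,1],[0,0,0,0,1],[0,0,0,0,1],[0,0,0,0,1],[0,0,0,0,1],[0,0,0,0,1]]' 30
python3 - <<'E'
from barfit import *
p,e,fr=barfit(["wrist"],np.array([.592,-.113,-.197]));print(p,e,injig(p))
E
```

```text
shift cm [-0.31  0.02 11.57] turn 0.007 (yaw now 1.381 )
clock: 13.38
eef_pos: [0.6035, -0.1141, 0.0538]
ee_rot: [-0.001, 0.771, 0.637, -0.001]
force: [0.2, -0.6, 0.8]
opening: 0.0852
gripper_force: 0.0
clock: 14.05
eef_pos: [0.605, -0.1152, 0.0558]
ee_rot: [0.001, 0.771, 0.636, 0.0]
force: [-0.9, 0.4, 4.8]
opening: 0.0191
gripper_force: 30.6
[ 0.59282741 -0.11329298 -0.19194928] 0.23891813534752426 (array([-19. , -55.8]), np.float64(-0.097))
```

```bash
python3 -m jog '[[0,0,-0.4,0,1],[0,0,0,-0.097,1],[0,0,0,0,1],[0,0,0,0,1]]'
python3 - <<'E'
from barfit import *
p,e,fr=barfit(["wrist"],np.array([.5928,-.1133,-.0951]));print(p,e,injig(p))
T=tool();print((np.linalg.inv(pose(*JIG))@T)[:3,3]*1000)
q=tf(pose(*JIG),[.042,.012,0])[0];go(q[0],q[1],T[2,3],-.0951+np.pi/2)
E
```

```text
clock: 14.43
eef_pos: [0.6034, -0.1147, 0.0578]
ee_rot: [-0.001, 0.74, 0.672, -0.001]
force: [0.6, 0.4, -1.6]
opening: 0.0191
gripper_force: 29.9
[ 0.59071632 -0.11396878 -0.10175275] 0.22152564152486276 (array([-21. , -56.7]), np.float64(-0.007))
[ -8.28681223 -56.23490105  57.84996776]
shift cm [ 6.83  5.02 -0.01] turn -0.001 (yaw now 1.475 )
```

```bash
python3 -m jog '[[2.2,1.7,0,0,1],[2.2,1.7,0,0,1],[2.2,1.6,0,0,1],[0,0,0.2,0,1],[0,0,0,0,1],[0,0,0,0,1]]'
python3 - <<'E'
from barfit import *
T=tool();print((np.linalg.inv(pose(*JIG))@T)[:3,3]*1000)
E
python3 -m jog '[[0.2,0,0,0,1],[0.2,0,0,0,1],[0,0,0,0,1]]'
python3 -m jog '[[0.1,0,0,0,1],[0.1,0,0,0,1],[0,0,0,0,1]]'
```

```text
clock: 14.98
eef_pos: [0.6594, -0.0539, 0.056]
ee_rot: [-0.001, 0.74, 0.673, -0.001]
force: [-0.4, -0.9, -1.1]
opening: 0.0193
gripper_force: 30.1
[41.64011533  9.56666588 55.95472644]
clock: 15.23
eef_pos: [0.6599, -0.0503, 0.0566]
ee_rot: [-0.0, 0.74, 0.673, -0.0]
force: [-0.2, -0.2, -1.5]
opening: 0.0192
gripper_force: 30.1
clock: 15.48
eef_pos: [0.6607, -0.048, 0.0569]
ee_rot: [-0.0, 0.74, 0.673, 0.0]
force: [0.1, 0.1, -0.9]
opening: 0.0191
gripper_force: 30.1
```

```bash
python3 -m jog '[[0.1,0,0,0,1],[0.1,0,0,0,1],[0,0,0,0,1]]'
python3 -m jog '[[0.1,0,0,0,1],[0.05,0,0,0,1],[0,0,0,0,1]]'
python3 -m jog '[[0.1,0,0,0,1],[0,0,0,0,1],[0,0,0,0,1]]'
```

```text
clock: 15.73
eef_pos: [0.661, -0.0458, 0.0568]
ee_rot: [-0.0, 0.739, 0.673, 0.0]
force: [0.8, -0.5, -2.2]
opening: 0.0191
gripper_force: 30.1
clock: 15.98
eef_pos: [0.6612, -0.0449, 0.0568]
ee_rot: [0.0, 0.739, 0.673, -0.0]
force: [0.1, -1.2, -1.5]
opening: 0.0192
gripper_force: 30.1
clock: 16.23
eef_pos: [0.6612, -0.0445, 0.0569]
ee_rot: [0.001, 0.74, 0.673, -0.001]
force: [-0.1, -4.5, -1.6]
opening: 0.0193
gripper_force: 30.2
```

```bash
python3 -m jog '[[0,0,0.15,0,1],[0,0,0.15,0,1],[0,0,0,0,1]]'
python3 -m jog '[[0,0,0,0,0.65],[0,0,0,0,0.65],[0,0,0,0,0.65],[0,0,-1.5,0,0.65],[0,0,-2,0,0.65],[0,0,-1.5,0,1],[0,0,0,0,1],[0,0,0,0,1]]'
python3 - <<'E'
from barfit import *
p0=tf(pose(*JIG),[.030,.017,0])[0];p0=np.array([p0[0],p0[1],-.095])
for c in(["wrist"],["side"],["wrist","side"]):
    p,e,fr=barfit(c,p0,16);print(c,p.round(4),round(e,3),injig(p))
T=tool();print((np.linalg.inv(pose(*JIG))@T)[:3,3]*1000)
E
```

```text
clock: 16.48
eef_pos: [0.6617, -0.0444, 0.0559]
ee_rot: [0.001, 0.739, 0.673, -0.0]
force: [-4.0, -4.3, 7.1]
opening: 0.019
gripper_force: 31.1
clock: 17.15
eef_pos: [0.6629, -0.0435, 0.1063]
ee_rot: [0.002, 0.739, 0.673, 0.001]
force: [0.6, 0.5, -0.2]
opening: 0.0003
gripper_force: 0.0
['wrist'] [ 0.649  -0.041  -0.1013] 0.274 (array([30.1, 21.4]), np.float64(-0.006))
['side'] [ 0.6504 -0.0439 -0.1113] 0.129 (array([31.8, 18.7]), np.float64(-0.016))
['wrist', 'side'] [ 0.6499 -0.0421 -0.0965] 0.226 (array([31.1, 20.5]), np.float64(-0.001))
[ 41.43515282  20.24571348 102.41060403]
```

```bash
python3 -m jog '[[-0.2,-2.9,0,0,1],[0,0,2.5,0,1],[0,0,2.0,0,1],[0,0,0.5,0,1],[0,0,0,0,1],[0,0,0,0,1]]'
python3 - <<'E'
from barfit import *
T=tool();print((np.linalg.inv(pose(*JIG))@T)[:3,3]*1000)
E
```

```text
clock: 17.85
eef_pos: [0.6319, -0.0427, 0.0532]
ee_rot: [-0.001, 0.74, 0.673, -0.0]
force: [0.1, -0.6, 0.2]
opening: 0.0002
gripper_force: 0.0
[13.22701288 18.10119578 53.17512817]
```

Now sweep +x (tool y) towards the fence, watching the force.

```bash
python3 -m jog '[[0,0.4,0,0,1],[0,0.4,0,0,1],[0,0.4,0,0,1],[0,0.4,0,0,1],[0,0.4,0,0,1],[0,0.3,0,0,1],[0,0,0,0,1]]'
python3 -m jog '[[0,0.2,0,0,1],[0,0.2,0,0,1],[0,0,0,0,1]]'
python3 - <<'E'
from barfit import *
T=tool();print((np.linalg.inv(pose(*JIG))@T)[:3,3]*1000)
E
```

```text
clock: 18.43
eef_pos: [0.6561, -0.0451, 0.054]
ee_rot: [0.0, 0.74, 0.673, 0.0]
force: [-0.5, 0.1, 0.0]
opening: 0.0002
gripper_force: 0.0
clock: 18.68
eef_pos: [0.6595, -0.0452, 0.0539]
ee_rot: [0.0, 0.74, 0.673, 0.0]
force: [0.6, -0.5, 0.4]
opening: -0.0001
gripper_force: 0.0
[40.96432873 18.24429792 53.85213278]
```

```bash
python3 -m jog '[[0,0.2,0,0,1],[0,0.2,0,0,1],[0,0,0,0,1]]'
python3 -m jog '[[0,0.15,0,0,1],[0,0.15,0,0,1],[0,0,0,0,1]]'
python3 -m jog '[[0,0.15,0,0,1],[0,0,0,0,1],[0,0,0,0,1]]'
```

```text
clock: 18.93
eef_pos: [0.6636, -0.0457, 0.0539]
ee_rot: [0.0, 0.74, 0.673, 0.0]
force: [-0.5, 0.3, 0.2]
opening: 0.0
gripper_force: 0.0
clock: 19.18
eef_pos: [0.665, -0.0458, 0.0537]
ee_rot: [-0.001, 0.74, 0.673, -0.001]
force: [-3.8, 1.2, 2.6]
opening: 0.0001
gripper_force: 2.1
clock: 19.43
eef_pos: [0.6651, -0.0458, 0.0536]
ee_rot: [-0.002, 0.739, 0.673, -0.002]
force: [-7.8, 0.0, 5.0]
opening: 0.0
gripper_force: 4.0
```

```bash
python3 - <<'E'
from barfit import *
p0=tf(pose(*JIG),[.058,.017,0])[0];p0=np.array([p0[0],p0[1],-.095])
for c in(["side"],["wrist"]):
    p,e,fr=barfit(c,p0,12);print(c,p.round(4),round(e,3),injig(p))
T=tool();print((np.linalg.inv(pose(*JIG))@T)[:3,3]*1000)
a=cv2.resize(cam("wrist")["img"][180:420,170:420],(417,400),interpolation=cv2.INTER_CUBIC);b=cv2.resize(cam("side")["img"][190:310,280:390],(367,400),interpolation=cv2.INTER_CUBIC)
cv2.imwrite("pics/m7.png",np.hstack([a,b]))
E
```

```text
['side'] [ 0.6894 -0.0623 -0.1555] 0.375 (array([72.4,  4.1]), np.float64(-0.06))
['wrist'] [ 0.6794 -0.0462 -0.0858] 0.368 (array([60.8, 19.2]), np.float64(0.009))
[46.5699833  18.180949   53.63911459]
```

View pics/m7.png

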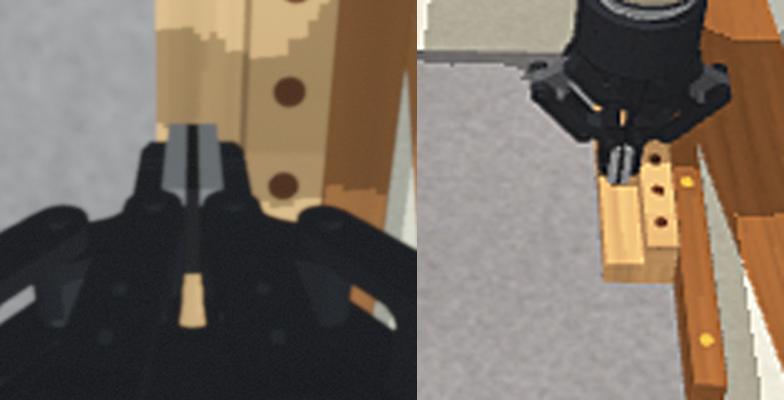

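The picture shows the bar along the fence, with the shut fingers on the ledge against the upright. The blade end is out of the crop, so I'll make the end contact certain with a light push on the bar's −y end.

```bash
python3 -m jog '[[0,-0.5,0,0,1],[0,0,-3.3,0,1],[-3.3,0.4,0,0,1],[-3.3,0.4,0,0,1],[-2.9,0.4,0,0,1],[0,0,0,0,1]]'
python3 - <<'E'
from barfit import *
T=tool();print((np.linalg.inv(pose(*JIG))@T)[:3,3]*1000)
p0=tf(pose(*JIG),[.058,.017,0])[0];p0=np.array([p0[0],p0[1],-.095])
p,e,fr=barfit(["wrist"],p0,14);print(p.round(4),round(e,3),injig(p))
E
```

```text
clock: 20.13
eef_pos: [0.667, -0.1475, 0.0879]
ee_rot: [0.003, 0.741, 0.672, 0.0]
force: [0.5, -0.3, 1.4]
opening: 0.0002
gripper_force: 0.0
[ 58.15518083 -82.84466946  87.91071751]
[ 0.6795 -0.0475 -0.0997] 0.081 (array([61. , 17.8]), np.float64(-0.005))
```

```bash
python3 -m jog '[[0,-0.2,2.2,0,1],[0,0,2.2,0,1],[0,0,0,0,1],[0.5,0,0,0,1],[0.5,0,0,0,1],[0.3,0,0,0,1],[0,0,0,0,1],[0,0,0,0,1]]'
python3 -m jog '[[0.15,0,0,0,1],[0.15,0,0,0,1],[0,0,0,0,1]]'
python3 -m jog '[[0.15,0,0,0,1],[0.15,0,0,0,1],[0,0,0,0,1]]'
python3 - <<'E'
from barfit import *
T=tool();print((np.linalg.inv(pose(*JIG))@T)[:3,3]*1000)
E
```

```text
clock: 20.85
eef_pos: [0.666, -0.1278, 0.0443]
ee_rot: [0.001, 0.739, 0.673, 0.001]
force: [0.1, -0.0, -0.0]
opening: 0.0002
gripper_force: 0.0
clock: 21.1
eef_pos: [0.6658, -0.1261, 0.0437]
ee_rot: [0.001, 0.739, 0.673, 0.0]
force: [-0.8, -1.8, 1.2]
opening: -0.0001
gripper_force: 1.1
clock: 21.35
eef_pos: [0.6659, -0.1256, 0.0438]
ee_rot: [0.003, 0.739, 0.673, -0.001]
force: [-0.6, -8.5, 1.4]
opening: -0.0001
gripper_force: 4.2
[ 54.93897006 -61.19261378  43.75248874]
```

```bash
python3 -m jog '[[-1.0,0,0,0,1],[0,0,-4,0,1],[2.9,-0.6,0,0,1],[2.9,-0.6,0,0,1],[2.9,-0.3,0,0,1],[0,0,0,0,1],[0,0,0,0,1]]'
python3 - <<'E'
from barfit import *
T=tool();print((np.linalg.inv(pose(*JIG))@T)[:3,3]*1000,env.read_state()["force"])
p0=tf(pose(*JIG),[.058,.017,0])[0];p0=np.array([p0[0],p0[1],-.095])
p,e,fr=barfit(["wrist"],p0,14);print(p.round(4),round(e,3),injig(p))
E
```

```text
clock: 21.93
eef_pos: [0.657, -0.0423, 0.0823]
ee_rot: [-0.001, 0.739, 0.674, -0.0]
force: [0.5, -0.5, -0.2]
opening: 0.0002
gripper_force: 0.0
[38.22738444 20.90120861 82.27266232] [ 0.53814153 -0.45614417 -0.17749354]
[ 0.6804 -0.045  -0.0874] 0.282 (array([61.7, 20.5]), np.float64(0.008))
```

```bash
python3 -m jog '[[-0.3,0.2,1.5,0,1],[0,0.2,1.2,0,1],[0,0.2,0,0,1],[0,0,0,0,1],[0,0,0,0,1]]'
python3 -m jog '[[0,0.15,0.1,0,1],[0,0.15,0.1,0,1],[0,0,0,0,1]]'
```

```text
clock: 22.4
eef_pos: [0.6631, -0.0484, 0.0548]
ee_rot: [-0.001, 0.74, 0.673, -0.0]
force: [-0.1, -0.3, -0.4]
opening: 0.0001
gripper_force: 0.0
clock: 22.65
eef_pos: [0.6648, -0.0481, 0.0539]
ee_rot: [-0.002, 0.74, 0.673, -0.002]
force: [-5.4, -0.4, 2.3]
opening: -0.0001
gripper_force: 2.5
```

```bash
python3 -m jog '[[0,0.1,0.15,0,1],[0,0,0.1,0,1],[0,0,0,0,1]]'
python3 -m jog '[[0,0,0.1,0,1],[0,0,0,0,1],[0,0,0,0,1]]'
```

```text
clock: 22.9
eef_pos: [0.6648, -0.0478, 0.0514]
ee_rot: [-0.002, 0.739, 0.673, -0.002]
force: [-6.6, -0.1, 4.2]
opening: 0.0002
gripper_force: 3.6
clock: 23.15
eef_pos: [0.6648, -0.0477, 0.0506]
ee_rot: [-0.002, 0.739, 0.673, -0.002]
force: [-7.6, 0.2, 5.5]
opening: -0.0003
gripper_force: 3.8
```

```bash
python3 -m jog '[[0,0.05,0.1,0,1],[0,0,0,0,1],[0,0,0,0,1]]'
python3 -m jog '[[0,0.03,0.08,0,1],[0,0,0,0,1],[0,0,0,0,1]]'
```

```text
clock: 23.4
eef_pos: [0.6648, -0.0477, 0.0501]
ee_rot: [-0.003, 0.739, 0.673, -0.003]
force: [-8.5, 2.0, 8.5]
opening: -0.0003
gripper_force: 7.0
clock: 23.65
eef_pos: [0.6649, -0.0477, 0.0501]
ee_rot: [-0.003, 0.739, 0.673, -0.003]
force: [-12.3, 0.4, 11.6]
opening: -0.0004
gripper_force: 8.9
```

```bash
python3 -m jog '[[0,-0.02,0,0,1],[0,0,0,0,1],[0,0,0,0,1],[0,0,0,0,1]]'
python3 - <<'E'
from barfit import *
F=[]
for c in("side","wrist","wrist","wrist"):
    f=cam(c);F.append(env.read_state()["force"])
print(np.mean(F,0))
# end gap along the bar's ledge centre line, jig x=45, z=50: sample colours from y=70 to 100
h=cv2.cvtColor(f["img"],cv2.COLOR_BGR2HSV)
for y in range(72,112,3):
    u=pix(f,tf(pose(*JIG),[.042,y/1000,.05]))[0].astype(int)
    print(y,u,h[u[1],u[0]].tolist() if 0<=u[1]<420 and 0<=u[0]<560 else None)
E
```

```text
clock: 23.98
eef_pos: [0.6648, -0.0477, 0.0501]
ee_rot: [-0.003, 0.739, 0.673, -0.003]
force: [-11.7, 0.9, 11.9]
opening: -0.0001
gripper_force: 8.6
[-11.42260839   1.00963364  11.57521135]
72 [276 152] [19, 94, 215]
75 [276 145] [18, 93, 215]
78 [275 138] [19, 95, 215]
81 [275 130] [18, 92, 216]
84 [275 123] [19, 92, 216]
87 [275 116] [19, 93, 216]
90 [275 108] [14, 148, 88]
93 [275 100] [14, 154, 101]
96 [275  93] [14, 153, 117]
99 [275  85] [14, 156, 119]
102 [275  77] [13, 156, 121]
105 [275  69] [15, 157, 120]
108 [275  61] [14, 152, 119]
111 [275  52] [15, 153, 123]
```

The bar's wood runs straight into the blade with no bed showing between. The push is steady at about 11.5 N each way, so I'm handing in.

```bash
python3 -c "
from station import job
print(job.close_job())"
```

```text
the job is handed in; nothing more can be done
None
```

I handed the job in at about 24 s: the blade is home in the slot and released, the bar's end is against it with its long side along the fence, and the arm is still pushing at about 11.5 N down and 11.5 N into the fence.

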